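# Refit the fuse carriers and close the LED fuse box

## Robot

A 6-joint arm with a two-finger parallel gripper is mounted at the origin on the work surface. World frame = base frame: x ahead of the robot, y to its left, z up, the work surface at z = 0. Lengths are in mm, angles in rad, forces in N, time in s.
With the tool pointing down it reaches from about 350 to 925 mm from the base axis. Payload 6.4 kg.
Tool frame: the origin (TCP) lies at the very end of the fingers, on their centre line; the grasp point (between the pads) lies behind it (ctrl.tcp_to_grasp is the z of the grasp point in the tool frame, in mm); z points along the fingers, y is the line along which they close (so a half turn about z gives the same grasp; the last joint's range is limited). The gripper opens to 85 mm and grips with 20 to 120 N. Pads are 22 mm wide; open, the fingers measure 114 mm over their backs; the gripper's body (76 mm by 85 mm) begins 54 mm behind the grasp point. The pads swing forward as they close: fully open they stand 13 mm farther back than shut.
Start: joints at [-1.319, 0.245, 1.558, -0, 1.339, -0.174], TCP at [268.488, -591.97, 231.29] pointing down, gripper open.
Joint ranges: [-3.13, 3.13], [-1.02, 2.26], [0.13, 2.54], [-0.95, 4.09], [0.21, 2.88], [-2.74, 2.74]. Speed limits (rad/s): [2.57, 2.57, 3.14, 3.14, 3.14, 3.14].

## Interface

Orientations are given as a rotation vector (axis times angle).
In Python, from plant import ctrl gives the robot as it stands.
- The arm moves only by the shell command python3 -m pendant 'ROWS' [OPENING]. ROWS is JSON, a list of rows, each a list of 6 numbers: the shift along the world's x, y, z in cm, then the turn, a rotation vector about the world's x, y, z in degrees. In form: [[tx, ty, tz, rx, ry, rz], ...]. A call has 1 to 20 rows; each row is the pose to reach, as a shift and turn from the pose commanded when the call began; what a row does not reach only later rows make up. A row lasts 1/8 s, in which the tool goes at most 62.5 mm and 10.7 degrees, less where a joint would pass 70% of its speed; a pose out of reach is approached as far as the arm can. A call with a gripper value outside its range is refused whole. OPENING is the opening, from 0 (shut) to 1 (fully open), set as the call begins (- or left out, the last holds). The fingers move at their own pace and stop on an object; the grip force is fixed at half the most. Time passes only in rows, so rows that repeat a pose let the fingers close. It gives the time, the measured TCP pose, the force, the opening and the grip force at its end, in the units of the state.
- ctrl.observe(): the state, without advancing time (a new reading comes with each control period).
- ctrl.get_image(name): name is "side" or "top"; returns the picture (480x640x3 uint8, blue, green, red); there is no depth.
- ctrl.camera_info(name): a dict with "fx", "fy", "cx", "cy" (pixels), "cam_to_world" (4x4, takes a point from camera to world coordinates). Camera axes: x right, y up, looking along -z (the intrinsics and any distortion apply to the point x, -y, -z); pixel columns grow to the right and rows downward; lengths in mm; the calibration is good to about 2 mm. A picture is of the moment at which its call begins. camera_info takes no time and is no camera call.
- ctrl.finish_job(): hands the job in; it is judged then, once.
The state is a dict: "t": time; "joints": joint angles; "qd": joint speeds; "joint_torque": joint torques, N m; "position": TCP position; "tool_rot": TCP orientation; "force": force on the tool from outside, world axes, zero at the start; "ft_torque": the same for the moment, N m; "grip_width": finger opening in mm; "grasp_force": force on a finger pad.
Only numpy, scipy, OpenCV 4.12 (cv2) and the standard library are available. Lean on these libraries where they do the work, as an engineer would, in place of code of your own. Each camera call takes 0.05 s, during which the arm holds its last target. There are 200 camera calls.

## Task

Switch the isolator off (lever towards the robot), then lock every fuse carrier lying on the bench into a socket of the open fuse box - push it in against the spring, twist it clockwise and let it spring back into its notch - and close the box with its cover, far edge tucked under the lip and near edge lowered flat onto the seat. Only when the cover is home switch the isolator on again. Leave the other things on the bench where they are.

Things in the scene. Friction and masses are not known exactly. Their poses are not given: they have to be found in the camera images.
- fusebox: grey open-topped fuse box, fixed, 124 (x) x 199 (y) mm. Origin: centre of its underside, z up; its far long side, with the lip, is +x. Inside, a bay 100 (x) x 172 (y) mm with a deck 40 mm up and three bayonet sockets in a row along y. The walls end in a flat seat 88 mm up for the cover
- seat (a point): centre of the cover recess, at seat height (88 mm above the underside of the box, on its axis), axes as the box. Recess: far stop face at x = +58 mm, inner face of the near upstand (6 mm high) at x = -58, inner faces of the end cheeks (6 mm high) at y = +-94.5
- lip (a point): middle of the retaining lip's inner edge, at its underside (box x = +44 mm, 11 mm above the seat). The lip runs the whole length of the box's far side and overhangs the recess from x = +44 to the far stop; it is 4 mm thick, top 15 mm above the seat
- socket1: black bayonet socket at box y = +55 mm. Origin on its axis at the mouth, 42 mm above the underside of the box, z up. Its x axis (55 degrees counter-clockwise of box x) is the direction in which a locked carrier's bar lies, either way round. Mouth: 28.6 mm bore with two opposite lug slots 11 mm wide, along a line 70 degrees counter-clockwise (from above) of socket x
- socket2: as socket1, at box y = 0. All: enter with the lugs along the slots; push until the carrier's underside is 16 to 21 mm below the mouth; turn 70 degrees clockwise from above to the stop (up to 5 degrees of play); let it rise into the 5 mm deep notch. Locked, its underside is 11 mm below the mouth; put in but not twisted it stands about 4 mm below it
- socket3: as socket1, at box y = -55 mm. In each socket a brass plunger waits 4 mm below the mouth: 600 N/m, preload 1.2 N, 18 mm travel, so about 10 N at the depth for turning
- carrier1: bayonet fuse carrier, 51 mm tall, 140 g, upright on the bench (may be absent). Origin: centre of its underside, z up its axis. From below: brass foot 26 mm across, 10 mm high, with lug bar 42 (x) x 8 (y) x 6 mm at its bottom; stem; black disc 34 mm across from 24 to 29 mm up; grip bar 34 (x) x 14 (y) mm from 29 to 51 mm up. Grip bar and lug bar both lie along x; a half turn changes nothing. Any fits any socket
- carrier2: bayonet fuse carrier, 51 mm tall, 140 g, upright on the bench (may be absent). Origin: centre of its underside, z up its axis. From below: brass foot 26 mm across, 10 mm high, with lug bar 42 (x) x 8 (y) x 6 mm at its bottom; stem; black disc 34 mm across from 24 to 29 mm up; grip bar 34 (x) x 14 (y) mm from 29 to 51 mm up. Grip bar and lug bar both lie along x; a half turn changes nothing. Any fits any socket
- carrier3: bayonet fuse carrier, 51 mm tall, 140 g, upright on the bench (may be absent). Origin: centre of its underside, z up its axis. From below: brass foot 26 mm across, 10 mm high, with lug bar 42 (x) x 8 (y) x 6 mm at its bottom; stem; black disc 34 mm across from 24 to 29 mm up; grip bar 34 (x) x 14 (y) mm from 29 to 51 mm up. Grip bar and lug bar both lie along x; a half turn changes nothing. Any fits any socket
- cover: aluminium cover plate 111 (x) x 184 (y) x 5 mm, 280 g, starting flat on the bench, with a black handle block 14 (x) x 64 (y) mm standing up on its middle from 5 to 29 mm above the underside. Origin at the centre of its underside, z up. A half turn about z changes nothing. Home: underside on the seat 88 mm above the underside of the box, inside the recess (2.5 mm play each way), far edge at least 9 mm under the lip
- isolator (a joint): lever of the isolator switch fixed to the bench beside the fuse box; 0 = off, leaning 0.5 rad from vertical to the unit's -x (towards the robot); 1.0 rad = on, leaning 0.5 rad to its +x (away from the robot). It stays where left, about 1 N at the tip moves it; push it by the ball at its end
- isolator_base: grey base block of the isolator, 70 (x) x 50 (y) x 25 mm, origin at the centre of its underside; the lever pivots about its y axis 22 mm up, 80 mm from pivot to the centre of the ball
- isolator_tip (a point): centre of the 26 mm diameter black ball at the end of the isolator lever (10 mm thick steel rod below it)
- pliers: pliers with red grips, not to be disturbed; origin at their pivot on the bench
- cutters: small side cutters with blue grips, not to be disturbed
- tape_roll: red roll of tape 52 mm diameter, 19 mm high, in front of the isolator, not to be disturbed
- screwdriver: yellow screwdriver 190 mm long, 26 mm thick, not to be disturbed
- circuit_board: green circuit board 85 x 56 x 18 mm, not to be disturbed; origin at the centre of its underside
- usb_stick: blue memory stick 66 x 18 x 9 mm, not to be disturbed
- solder_reel: solder reel 60 mm diameter, 32 mm high, not to be disturbed
Not all that is in view belongs to the job. Leave any orange or red look-alike of the carrier3 alone.

How it is judged:
By the outcome, as a careful person would: the job done as asked, in the order asked, and still so for the second after the job is handed in, with the robot touching nothing.
Of carrier1, carrier2, carrier3 only 2 to 3 are there at a start; the rules pass over those that are not, and their reading is None.
At some moment in a run one of carrier1, carrier2, carrier3, cover may be knocked a few centimetres aside while the robot is not near it.
It also fails if it takes over 210 s, if anything falls off the work surface, if the arm or the gripper's body presses on something with over 40 N, if the wrist force passes 120 N, or if a joint passes its speed limit or range.

## Working session

There is one attempt and no reset: what is moved stays moved. The work goes in short steps, Python scripts to look and compute and a shell command to move; the robot and the scene stay as the last step left them, time stands still between calls to the robot, and variables do not carry over. Pictures are saved under pics/ and viewed, at most 14 in all, crops included, and the job is handed in when it is done.

```bash
ls; mkdir -p pics; python3 - <<'E'
from plant import ctrl
import cv2
for n in("top","side"):
    im=ctrl.get_image(n); cv2.imwrite(f"pics/{n}0.png",im)
    print(n,ctrl.camera_info(n))
s=ctrl.observe();print(s['t'],s['position'],s['tool_rot'],s['grip_width'],ctrl.tcp_to_grasp)
E
```

```text
pics
top {'fx': 546.8515833953476, 'fy': 546.8515833953476, 'cx': 322.0053844871174, 'cy': 240.57388664454453, 'cam_to_world': array([[ 6.61763744e-03,  9.95358247e-01, -9.60112872e-02,
         4.07523587e+02],
       [-9.99712127e-01,  4.37097238e-03, -2.35914866e-02,
        -2.20465915e+01],
       [-2.30623180e-02,  9.61397680e-02,  9.95100635e-01,
         1.33692662e+03],
       [ 0.00000000e+00,  0.00000000e+00,  0.00000000e+00,
         1.00000000e+00]])}
side {'fx': 619.2603148274661, 'fy': 619.2603148274661, 'cx': 328.8649809877809, 'cy': 236.74009796938316, 'cam_to_world': array([[-7.08119930e-01,  4.44000232e-01, -5.49026373e-01,
        -1.71267664e+02],
       [-7.05965414e-01, -4.59928496e-01,  5.38589466e-01,
         7.07810847e+02],
       [-1.33790262e-02,  7.68979565e-01,  6.39133343e-01,
         9.30761834e+02],
       [ 0.00000000e+00,  0.00000000e+00,  0.00000000e+00,
         1.00000000e+00]])}
0.1 [ 268.3426847  -591.45107661  230.24789691] [-3.06886775e+00 -6.63411878e-01  1.35501085e-04] 85.36653482748693 -18.700000000000003
```

View pics/top0.png

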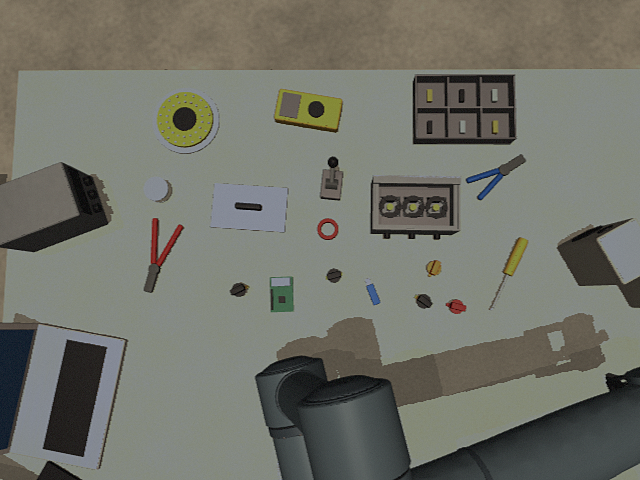

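View pics/side0.png

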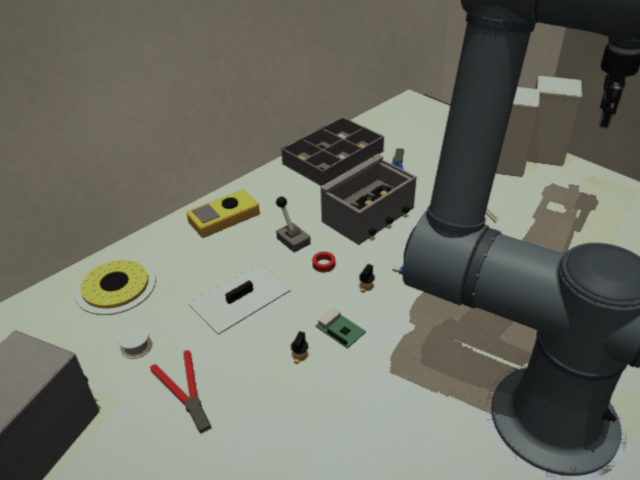

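```bash
cat > h.py <<'E'
import numpy as np,cv2
from plant import ctrl
from scipy.spatial.transform import Rotation as R
def ray(n,u,v):
    c=ctrl.camera_info(n);T=c['cam_to_world']
    d=np.array([(u-c['cx'])/c['fx'],-(v-c['cy'])/c['fy'],-1.0])
    return T[:3,3],T[:3,:3]@d
def pl(n,u,v,z):
    o,d=ray(n,u,v);return (o+d*(z-o[2])/d[2]).round(1)
def proj(n,P):
    c=ctrl.camera_info(n);T=c['cam_to_world'];p=T[:3,:3].T@(np.array(P,float)-T[:3,3])
    return np.array([c['cx']+c['fx']*p[0]/-p[2],c['cy']-c['fy']*p[1]/-p[2]]).round(1)
def tri(p,q):
    o1,d1=ray('top',*p);o2,d2=ray('side',*q)
    s=np.linalg.lstsq(np.c_[d1,-d2],o2-o1,rcond=None)[0]
    a,b=o1+d1*s[0],o2+d2*s[1];return ((a+b)/2).round(1),np.linalg.norm(a-b).round(1)
def state():
    s=ctrl.observe();r=R.from_rotvec(s['tool_rot']).as_matrix()
    yaw=np.degrees(np.arctan2(r[1,1],r[0,1]))
    print('t',s['t'],'pos',np.round(s['position'],1),'closing-axis yaw',yaw.round(1),'z',r[:,2].round(3),'F',np.round(s['force'],1),'w',round(s['grip_width'],1),'gf',round(s['grasp_force'],1))
def blobs(mask,x0,y0,x1,y1,amin=15):
    m=np.zeros_like(mask);m[y0:y1,x0:x1]=mask[y0:y1,x0:x1]
    out=[]
    for c in cv2.findContours(m,cv2.RETR_EXTERNAL,cv2.CHAIN_APPROX_NONE)[0]:
        M=cv2.moments(c)
        if M['m00']>amin: out.append((round(M['m10']/M['m00'],1),round(M['m01']/M['m00'],1),M['m00'],cv2.minAreaRect(c)))
    return out
E
python3 - <<'E'
from h import *
state()
im=cv2.imread('pics/top0.png');sd=cv2.imread('pics/side0.png')
def crop(i,x,y,w,h,f): return cv2.resize(i[y:y+h,x:x+w],None,fx=f,fy=f,interpolation=cv2.INTER_CUBIC)
a=np.hstack([crop(im,x-16,y-16,32,32,6) for x,y in((239,289),(334,275),(424,300),(433,268))])
b=np.hstack([crop(im,362,168,106,76,4),crop(im,312,150,40,76,4),np.zeros((304,768-584,3),np.uint8)])
cv2.imwrite('pics/mont.png',np.vstack([a,b]))
dark=((im.max(2)<70)*255).astype(np.uint8)
for b in blobs(dark,225,255,445,312): print('car',b)
for b in blobs(dark,210,180,290,235): print('hand',b)
for b in blobs(dark,320,150,345,175): print('ball',b)
dk=((sd.max(2)<45)*255).astype(np.uint8)
for b in blobs(dk,270,190,390,370): print('side',b)
for b in blobs(dk,220,280,260,305): print('sideh',b)
hs=cv2.cvtColor(im,cv2.COLOR_BGR2HSV)
print(hs[195,225],hs[260,300],im[195,225],im[260,300],im[184,400],im[180,375])
E
```

```text
t 0.1 pos [ 268.3 -591.5  230.2] closing-axis yaw -65.6 z [-0.     0.002 -1.   ] F [-0.4 -0.4 -0.8] w 85.4 gf 0.0
car (281.5, 299.0, 30.0, ((281.5, 299.0), (6.0, 5.0), 90.0))
car (423.6, 301.0, 144.5, ((424.0, 301.0), (14.0, 14.0), 90.0))
car (271.5, 298.9, 21.0, ((272.0, 299.0), (20.0, 2.0), 90.0))
car (238.0, 289.6, 144.0, ((237.5, 289.5), (13.0, 15.0), 90.0))
car (333.6, 275.2, 129.5, ((333.6153564453125, 275.076904296875), (12.75810432434082, 12.75810432434082), 33.6900634765625))
hand (248.1, 206.2, 140.0, ((248.0228271484375, 206.18020629882812), (26.2901611328125, 6.483481407165527), 4.085616588592529))
ball (332.6, 161.8, 76.5, ((332.5, 162.0), (10.0, 9.0), 90.0))
side (299.5, 344.2, 200.5, ((300.811767578125, 343.6529235839844), (14.495637893676758, 20.32457160949707), 32.47119140625))
side (336.8, 336.8, 59.5, ((336.5384216308594, 336.6922912597656), (22.74271011352539, 3.3282015323638916), 33.6900634765625))
side (344.7, 330.4, 34.5, ((344.75, 330.75), (6.363960266113281, 7.0710673332214355), 45.0))
side (366.8, 275.0, 152.5, ((367.7500305175781, 274.7500305175781), (13.435027122497559, 16.970561981201172), 45.0))
side (293.9, 243.8, 112.0, ((292.3955993652344, 243.3821563720703), (30.811737060546875, 12.946394920349121), 7.853313446044922))
side (281.1, 202.0, 56.0, ((281.0000305175781, 202.00001525878906), (8.485280990600586, 8.485280990600586), 45.0))
side (356.5, 218.4, 1768.0, ((354.8780517578125, 217.9180908203125), (68.72836303710938, 47.825286865234375), 3.416588306427002))
side (367.7, 198.2, 130.0, ((367.82135009765625, 198.02587890625), (8.86465072631836, 30.86035919189453), 58.570438385009766))
side (342.5, 192.7, 110.0, ((343.0, 194.0), (8.0, 26.0), 90.0))
sideh (238.9, 292.0, 234.0, ((239.00001525878906, 292.0000305175781), (9.42663860321045, 29.76833152770996), 60.2551155090332))
[109  29 152] [ 65  11 139] [152 141 135] [134 139 133] [23 23 24] [110 117 122]
```

View pics/mont.png

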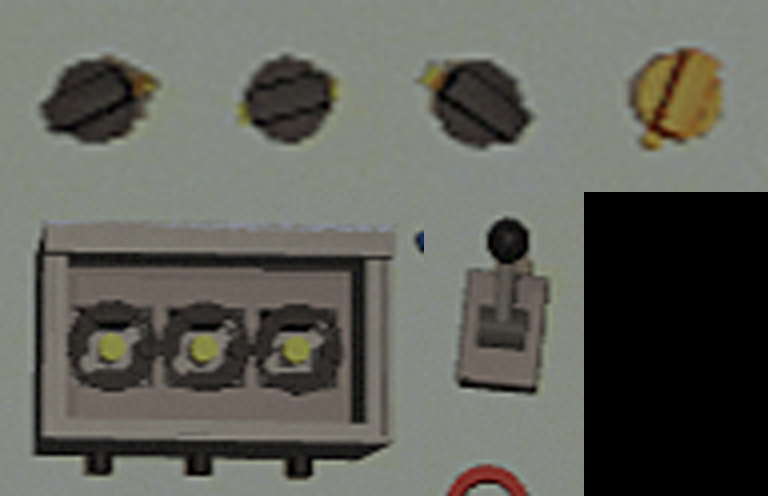

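```bash
python3 - <<'E'
from h import *
im=cv2.imread('pics/top0.png');hs=cv2.cvtColor(im,cv2.COLOR_BGR2HSV)
print('ball',tri((332.6,161.8),(281.1,202)),pl('top',332.6,161.8,92))
for p,q in(((238,289.6),(299.5,344.2)),((333.6,275.2),(366.8,275))): print('car',tri(p,q),pl('top',*p,45))
print('car3',pl('top',423.6,301,45)); print('handle',tri((248.1,206.2),(238.9,292)),pl('top',248.1,206.2,24))
m=((hs[...,1]>110)&(hs[...,2]>100))*np.uint8(255)
for b in blobs(m,380,195,450,220,8): print('plunger',b[:3],pl('top',b[0],b[1],38))
g=cv2.cvtColor(im,cv2.COLOR_BGR2GRAY).astype(int)
def edge(line):  # strongest gradient subpixel
    d=np.diff(line);return d
# near outer top edge (z=94 upstand top): bright->dark downwards col profile; end edges along rows
for c in(385,400,430,445): print('col',c,list(g[170:240,c]))
for r in(195,205,215): print('row',r,list(g[r,366:386]),list(g[r,444:464]))
# cover, brass lugs of carriers
cov=((hs[...,0]>100)&(hs[...,0]<125)&(hs[...,1]>18)&(hs[...,2]>120))*np.uint8(255)
for b in blobs(cov,200,170,300,245,200):
    print('cover',b[:3],b[3],[pl('top',*x,5) for x in cv2.boxPoints(b[3])],pl('top',b[3][0][0],b[3][0][1],5))
for n,(x,y) in dict(A=(238,289),B=(334,275),C=(424,301)).items():
    w=hs[y-12:y+12,x-12:x+12];ys,xs=np.where((w[...,1]>90)&(w[...,2]>70)&(w[...,0]>8)&(w[...,0]<40))
    print(n,[(a+x-12,b+y-12) for a,b in zip(xs,ys)])
E
```

```text
ball (array([713.8, -13.9,  90.5]), np.float64(5.8)) [711.3 -15.9  92. ]
car (array([416.7, 210.4,  30.3]), np.float64(4.4)) [415.  206.3  45. ]
car (array([452.6, -17.8,  31.3]), np.float64(4.8)) [450.2 -19.3  45. ]
car3 [ 391.2 -230.1   45. ]
handle (array([621.2, 193.3,  14.3]), np.float64(5.8)) [617.5 189.7  24. ]
plunger (435.7, 207.0, 21.0) [ 614.6 -262.5   38. ]
plunger (412.5, 206.7, 21.0) [ 615.2 -207.2   38. ]
plunger (389.3, 206.3, 19.5) [ 616.  -151.9   38. ]
col 385 [np.int64(134), np.int64(137), np.int64(136), np.int64(136), np.int64(140), np.int64(128), np.int64(116), np.int64(116), np.int64(117), np.int64(117), np.int64(121), np.int64(116), np.int64(128), np.int64(38), np.int64(17), np.int64(29), np.int64(44), np.int64(103), np.int64(98), np.int64(101), np.int64(100), np.int64(102), np.int64(100), np.int64(103), np.int64(106), np.int64(113), np.int64(69), np.int64(45), np.int64(44), np.int64(42), np.int64(36), np.int64(42), np.int64(48), np.int64(89), np.int64(122), np.int64(119), np.int64(115), np.int64(116), np.int64(116), np.int64(115), np.int64(113), np.int64(124)
[... 5841 characters left out ...]
(248), np.int64(287)), (np.int64(245), np.int64(288)), (np.int64(246), np.int64(288)), (np.int64(247), np.int64(288))]
B [(np.int64(341), np.int64(272)), (np.int64(341), np.int64(273)), (np.int64(341), np.int64(274)), (np.int64(341), np.int64(275)), (np.int64(326), np.int64(276)), (np.int64(326), np.int64(277)), (np.int64(326), np.int64(278)), (np.int64(327), np.int64(278)), (np.int64(326), np.int64(279))]
C [(np.int64(416), np.int64(295)), (np.int64(415), np.int64(296)), (np.int64(416), np.int64(296)), (np.int64(417), np.int64(296)), (np.int64(414), np.int64(297)), (np.int64(415), np.int64(297)), (np.int64(416), np.int64(297)), (np.int64(417), np.int64(297)), (np.int64(416), np.int64(298))]
```

```bash
python3 -m pendant '[[4,5,0,0,0,-3],[8,10,0,0,0,-6],[12,14,0,0,0,-9],[16,19,0,0,0,-12],[20,24,0,0,0,-15],[24,29,0,0,0,-18],[28,34,0,0,0,-21],[32,38,0,0,0,-24],[36,43,0,0,0,-24],[40,48,-2,0,0,-24],[44,53,-4,0,0,-24],[48.5,57.8,-6,0,0,-24],[48.5,57.8,-10,0,0,-24],[48.5,57.8,-14.5,0,0,-24],[48.5,57.8,-14.5,0,0,-24],[48.5,57.8,-14.5,0,0,-24]]' 0; python3 -c "
from h import *
state()
cv2.imwrite('pics/s1.png',ctrl.get_image('side')[100:340,180:500])"
```

```text
t: 2.1
position: [754.3, -14.4, 88.1]
tool_rot: [3.141, 0.01, 0.003]
force: [-0.9, -0.7, 0.4]
grip_width: 0.1
grasp_force: 0.0
t 2.1 pos [754.3 -14.4  88.1] closing-axis yaw -89.6 z [ 0.002 -0.    -1.   ] F [-0.9 -0.7  0.4] w 0.1 gf 0.0
```

View pics/s1.png

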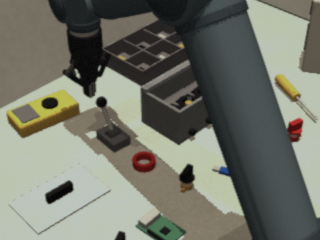

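```bash
python3 -m pendant '[[-1,0,0,0,0,0],[-2,0,0,0,0,0],[-3,0,0,0,0,0],[-4,0.1,0,0,0,0],[-5,0.2,0,0,0,0],[-6,0.3,0,0,0,0],[-7,0.4,0,0,0,0],[-8,0.5,0,0,0,0],[-9,0.6,0,0,0,0],[-9.5,0.6,0,0,0,0],[-9.8,0.6,0,0,0,0]]'; python3 - <<'E'
from h import *
state()
print('sidepix of tcp earlier',proj('side',(754.3,-14.4,88.1)))
cv2.imwrite('pics/s2.png',ctrl.get_image('side'))
E
```

```text
t: 3.52
position: [659.0, -7.9, 86.5]
tool_rot: [-3.141, -0.009, -0.019]
force: [21.2, 1.6, -15.0]
grip_width: -0.1
grasp_force: 10.6
t 3.525 pos [659.   -7.9  86.5] closing-axis yaw -89.7 z [ 0.012  0.    -1.   ] F [ 21.2   1.6 -15. ] w -0.1 gf 10.6
sidepix of tcp earlier [270.9 195.7]
```

```bash
python3 -m pendant '[[3,0,0,0,0,0],[3,0,4,0,0,0],[3,0,9,0,0,0],[-1,-3,10,0,0,6],[-5,-6,10,0,0,13],[-9,-9,10,0,0,20],[-13,-12,10,0,0,27],[-17,-15,10,0,0,35],[-21,-18,8,0,0,42],[-24,-20.5,4,0,0,50],[-26.8,-22.2,1,0,0,55],[-26.8,-22.2,1,0,0,55],[-26.8,-22.2,1,0,0,55],[-26.8,-22.2,1,0,0,55]]' 0.5; python3 - <<'E'
from h import *
state();print(ctrl.observe()['joints'])
a=ctrl.get_image('side');b=ctrl.get_image('top')
cv2.imwrite('pics/s3.png',a);cv2.imwrite('pics/t3.png',b)
f=lambda i,x,y:cv2.resize(i[y:y+100,x:x+130],None,fx=3,fy=3,interpolation=cv2.INTER_CUBIC)
p=proj('side',(391,-230,45));q=proj('top',(391,-230,45));print(p,q)
cv2.imwrite('pics/m3.png',np.vstack([np.hstack([f(a,int(p[0])-65,int(p[1])-60),f(b,int(q[0])-65,int(q[1])-50)]),np.hstack([f(a,230,160),f(b,310,150)])]))
E
```

```text
t: 5.32
position: [388.9, -230.3, 97.7]
tool_rot: [2.779, 1.46, 0.001]
force: [-0.2, 0.3, -0.3]
grip_width: 42.2
grasp_force: 0.0
t 5.325 pos [ 388.9 -230.3   97.7] closing-axis yaw -34.6 z [ 0.002 -0.002 -1.   ] F [-0.2  0.3 -0.3] w 42.2 gf 0.0
[-7.86526082e-01 -5.53085628e-02  2.14762912e+00  1.47397611e-04
  1.04650407e+00 -1.83572191e-01]
[452.6 236.8] [423.6 301.1]
```

View pics/m3.png

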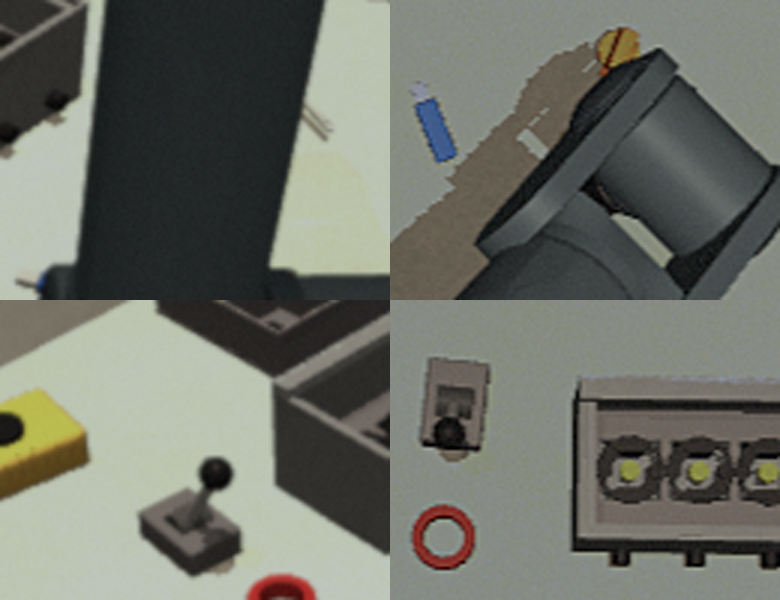

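```bash
python3 - <<'E'
from h import *
b=cv2.imread('pics/t3.png');a=cv2.imread('pics/s3.png')
for x in blobs(((b.max(2)<50)*255).astype(np.uint8),318,185,345,205): print('t',x[:3],pl('top',x[0],x[1],92))
for x in blobs(((a.max(2)<45)*255).astype(np.uint8),290,200,315,230): print('s',x[:3],pl('side',x[0],x[1],92))
E
```

```text
t (329.2, 194.3, 93.0) [634.9  -8.4  92. ]
s (301.5, 217.9, 59.5) [638.4  -3.1  92. ]
```

```bash
python3 -m pendant '[[0.2,0,-2,0,0,0],[0.2,0,-4,0,0,0],[0.2,0,-5.5,0,0,0],[0.2,0,-6.2,0,0,0],[0.2,0,-6.6,0,0,0],[0.2,0,-6.6,0,0,0]]' && python3 -m pendant '[[0,0,0,0,0,0],[0,0,0,0,0,0],[0,0,0,0,0,0],[0,0,0,0,0,0],[0,0,0,0,0,0]]' 0
```

```text
t: 6.18
position: [389.7, -230.1, 30.5]
tool_rot: [2.781, 1.46, 0.0]
force: [-1.0, -0.2, -0.8]
grip_width: 42.5
grasp_force: 0.0
t: 6.8
position: [389.8, -230.3, 30.8]
tool_rot: [2.781, 1.46, 0.0]
force: [-1.6, -0.0, 5.9]
grip_width: 12.6
grasp_force: 60.7
```

```bash
python3 -m pendant '[[0,0,1,0,0,0],[0,0,4,0,0,0],[0,0,8,0,0,0],[0,0,12,0,0,0],[3,-0.5,13,0,0,9],[7,-1,13,0,0,18],[11,-1.6,13,0,0,27],[15,-2.2,13,0,0,36],[19,-2.8,13,0,0,45],[22.5,-3.3,13,0,0,54],[22.5,-3.3,13,0,0,63],[22.5,-3.3,13,0,0,69],[22.5,-3.3,13,0,0,69],[22.5,-3.3,13,0,0,69]]'; python3 - <<'E'
from h import *
state();print(ctrl.observe()['joints'])
a=ctrl.get_image('side');b=ctrl.get_image('top')
cv2.imwrite('pics/s4.png',a);cv2.imwrite('pics/t4.png',b)
f=lambda i,x,y:cv2.resize(i[y:y+120,x:x+130],None,fx=3,fy=3,interpolation=cv2.INTER_CUBIC)
cv2.imwrite('pics/m4.png',np.hstack([f(a,310,100),f(b,360,140)]))
E
```

```text
t: 8.55
position: [614.2, -262.8, 160.1]
tool_rot: [-1.467, -2.777, -0.0]
force: [0.5, -0.4, -0.6]
grip_width: 12.6
grasp_force: 59.8
t 8.55 pos [ 614.2 -262.8  160.1] closing-axis yaw 34.3 z [-0.  0. -1.] F [ 0.5 -0.4 -0.6] w 12.6 gf 59.8
[-5.73651330e-01  3.52691165e-01  1.56015137e+00  8.48567448e-06
  1.22927751e+00 -1.17248114e+00]
```

View pics/m4.png

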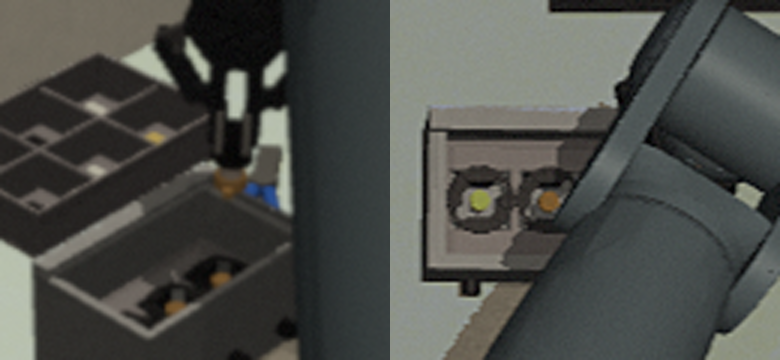

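```bash
python3 -m pendant '[[0.1,0,-3,0,0,0],[0.1,0,-6,0,0,0],[0.1,0,-8,0,0,0],[0.1,0,-8.3,0,0,0],[0.1,0,-8.5,0,0,0],[0.1,0,-8.7,0,0,0],[0.1,0,-8.9,0,0,0],[0.1,0,-8.9,0,0,0]]'
```

```text
t: 9.65
position: [616.2, -263.3, 72.5]
tool_rot: [1.464, 2.777, -0.0]
force: [0.3, 0.7, 2.5]
grip_width: 12.7
grasp_force: 60.3
```

```bash
python3 -m pendant '[[0,0,-0.1,0,0,0],[0,0,-0.2,0,0,0],[0,0,-0.3,0,0,0],[0,0,-0.3,0,0,0]]'; python3 -c "
from h import *
state()"
```

```text
t: 10.15
position: [616.7, -263.6, 71.8]
tool_rot: [1.464, 2.777, -0.001]
force: [-4.7, 3.1, 14.2]
grip_width: 13.0
grasp_force: 62.1
t 10.15 pos [ 616.7 -263.6   71.8] closing-axis yaw 34.4 z [ 0.002 -0.001 -1.   ] F [-4.7  3.1 14.2] w 13.0 gf 62.1
```

```bash
python3 -m pendant '[[0,0,0.2,0,0,0],[-0.1,0.05,0.1,0,0,0],[-0.15,0.1,0,0,0,0],[-0.15,0.1,0,0,0,0]]';  python3 -m pendant '[[-0.05,0.05,0,0,0,0],[-0.1,0.1,0,0,0,0],[-0.1,0.1,-0.1,0,0,0],[-0.1,0.1,-0.1,0,0,0]]'
```

```text
t: 10.65
position: [616.2, -263.3, 71.9]
tool_rot: [1.462, 2.774, -0.001]
force: [-1.0, 1.9, 11.3]
grip_width: 12.6
grasp_force: 61.7
t: 11.15
position: [614.9, -261.5, 68.4]
tool_rot: [1.463, 2.774, 0.001]
force: [5.5, -0.5, 2.5]
grip_width: 12.9
grasp_force: 60.4
```

```bash
python3 -m pendant '[[0.05,0,-0.4,0,0,0],[0.05,0,-0.8,0,0,0],[0.05,0,-1.2,0,0,0],[0.05,0,-1.5,0,0,0],[0.05,0,-1.5,0,0,0]]'; python3 -c "
from h import *
state();print(ctrl.observe()['ft_torque'])"
```

```text
t: 11.78
position: [615.2, -261.6, 54.0]
tool_rot: [1.464, 2.775, 0.001]
force: [3.1, 0.5, 8.4]
grip_width: 12.5
grasp_force: 61.2
t 11.775 pos [ 615.2 -261.6   54. ] closing-axis yaw 34.4 z [ 0.004 -0.002 -1.   ] F [3.1 0.5 8.4] w 12.5 gf 61.2
[ 0.15132324 -0.70690122  0.01855173]
```

```bash
python3 -m pendant '[[0,0,0,0,0,-8],[0,0,0,0,0,-16],[0,0,0,0,0,-24],[0,0,0,0,0,-32],[0,0,0,0,0,-40],[0,0,0,0,0,-48],[0,0,0,0,0,-56],[0,0,0,0,0,-64],[0,0,0,0,0,-69],[0,0,0,0,0,-72],[0,0,0,0,0,-72]]'; python3 -c "
from h import *
state();print(ctrl.observe()['ft_torque'])"
```

```text
t: 13.15
position: [613.2, -261.1, 53.0]
tool_rot: [-2.818, -1.387, 0.002]
force: [-1.5, 0.8, 9.2]
grip_width: 12.6
grasp_force: 61.2
t 13.15 pos [ 613.2 -261.1   53. ] closing-axis yaw -37.6 z [-0.001 -0.    -1.   ] F [-1.5  0.8  9.2] w 12.6 gf 61.2
[0.19813427 0.2180444  0.06302629]
```

```bash
python3 -m pendant '[[0,0,0.3,0,0,0],[0,0,0.6,0,0,0],[0,0,0.85,0,0,0],[0,0,0.95,0,0,0],[0,0,0.95,0,0,0]]';python3 -m pendant '[[0,0,0,0,0,0],[0,0,0,0,0,0],[0,0,0,0,0,0]]' 0.32;python3 -m pendant '[[0,0,2,0,0,0],[0,0,6,0,0,0],[-2,2,11,0,0,0],[-6,6,14,0,0,0],[-12,12,14,0,0,0],[-16,18,14,0,0,0],[-16,22,12,0,0,0],[-16,24,8,0,0,0],[-16,24,4,0,0,0]]' 0.6; python3 - <<'E'
from h import *
state();print(ctrl.observe()['joints'])
a=ctrl.get_image('side');b=ctrl.get_image('top')
cv2.imwrite('pics/s5.png',a);cv2.imwrite('pics/t5.png',b)
f=lambda i,x,y:cv2.resize(i[y:y+120,x:x+130],None,fx=3,fy=3,interpolation=cv2.INTER_CUBIC)
cv2.imwrite('pics/m5.png',np.hstack([f(a,310,150),f(b,360,140)]))
im=b
for x in blobs(((im.max(2)<70)*255).astype(np.uint8),225,255,345,312): print('car',x)
E
```

```text
t: 13.78
position: [613.2, -261.1, 61.6]
tool_rot: [-2.819, -1.387, 0.001]
force: [0.4, -1.2, 4.4]
grip_width: 12.6
grasp_force: 60.5
t: 14.15
position: [612.9, -260.6, 61.0]
tool_rot: [-2.818, -1.386, 0.001]
force: [-0.5, 0.1, -0.3]
grip_width: 27.6
grasp_force: 0.0
t: 15.28
position: [453.8, -19.3, 102.6]
tool_rot: [2.814, 1.391, 0.004]
force: [0.4, -0.6, 0.2]
grip_width: 51.2
grasp_force: 0.0
t 15.275 pos [453.8 -19.3 102.6] closing-axis yaw -37.4 z [ 0.003 -0.001 -1.   ] F [ 0.4 -0.6  0.2] w 51.2 gf 0.0
[-2.93151084e-01 -5.88713729e-02  2.14045811e+00  1.30818063e-04
  1.05641329e+00  3.59760558e-01]
car (281.5, 299.0, 30.0, ((281.5, 299.0), (6.0, 5.0), 90.0))
car (271.6, 298.9, 22.0, ((272.0, 299.0), (20.0, 2.0), 90.0))
car (242.9, 276.7, 146.5, ((242.5, 276.5), (13.0, 15.0), 90.0))
car (318.9, 290.6, 637.5, ((323.5846252441406, 289.3296203613281), (41.62415313720703, 59.79342269897461), 19.29004669189453))
car (300.7, 262.4, 45.5, ((300.3499755859375, 263.4499816894531), (4.110960960388184, 18.973661422729492), 18.434947967529297))
```

View pics/m5.png

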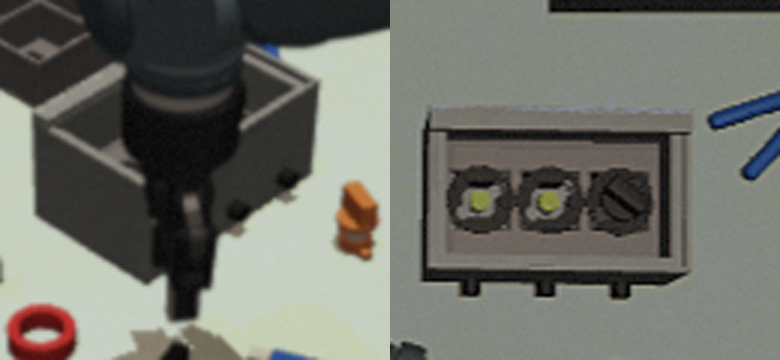

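```bash
python3 -m pendant '[[-0.4,0.1,0,0,0,10],[-0.4,0.1,0,0,0,20],[-0.4,0.1,0,0,0,30],[-0.4,0.1,0,0,0,40],[-0.4,0.1,-1,0,0,50],[-0.4,0.1,-3,0,0,53],[-0.4,0.1,-5,0,0,53],[-0.4,0.1,-6.5,0,0,53],[-0.4,0.1,-7.1,0,0,53],[-0.4,0.1,-7.1,0,0,53],[-0.4,0.1,-7.1,0,0,53]]' 0.5 && python3 -m pendant '[[0,0,0,0,0,0],[0,0,0,0,0,0],[0,0,0,0,0,0],[0,0,0,0,0,0],[0,0,0,0,0,0]]' 0; python3 -c "
from h import *
state();print(ctrl.observe()['joints'],pl('top',242.9,276.7,45))"
```

```text
t: 16.75
position: [450.1, -20.1, 31.5]
tool_rot: [1.903, 2.498, 0.001]
force: [-0.9, 0.9, -0.1]
grip_width: 42.5
grasp_force: 0.0
t: 17.38
position: [449.9, -20.2, 31.2]
tool_rot: [1.903, 2.499, 0.0]
force: [-0.5, -0.8, 5.6]
grip_width: 12.9
grasp_force: 61.0
t 17.375 pos [449.9 -20.2  31.2] closing-axis yaw 15.4 z [ 0.001 -0.    -1.   ] F [-0.5 -0.8  5.6] w 12.9 gf 61.0
[-2.97388331e-01  7.78183761e-02  2.16665661e+00 -2.11976535e-04
  8.96482680e-01 -5.66083487e-01] [445.4 195.3  45. ]
```

```bash
python3 -m pendant '[[0,0,1,0,0,0],[0,0,4,0,0,0],[0,0,8,0,0,0],[0,0,12,0,0,3],[3,-3.5,13,0,0,8],[7,-8,13,0,0,14],[11,-12.5,13,0,0,19],[15,-17,13,0,0,19],[16.6,-18.6,12,0,0,19],[16.6,-18.6,9,0,0,19],[16.6,-18.6,6,0,0,19],[16.6,-18.6,5,0,0,19],[16.6,-18.6,5,0,0,19]]'; python3 -c "
from h import *
state()"
```

```text
t: 19.0
position: [615.1, -205.6, 80.4]
tool_rot: [-1.465, -2.778, -0.0]
force: [-0.3, -0.1, -1.0]
grip_width: 12.9
grasp_force: 60.0
t 19.0 pos [ 615.1 -205.6   80.4] closing-axis yaw 34.4 z [-0.001  0.001 -1.   ] F [-0.3 -0.1 -1. ] w 12.9 gf 60.0
```

```bash
python3 -m pendant '[[0.1,-0.1,-0.4,0,0,0],[0.1,-0.1,-0.7,0,0,0],[0.1,-0.1,-0.9,0,0,0],[0.1,-0.1,-1.1,0,0,0],[0.1,-0.1,-1.1,0,0,0]]'; python3 -c "
from h import *
state()"
```

```text
t: 19.62
position: [616.6, -207.0, 69.8]
tool_rot: [1.465, 2.778, 0.0]
force: [0.1, 0.5, -1.1]
grip_width: 12.8
grasp_force: 60.0
t 19.625 pos [ 616.6 -207.    69.8] closing-axis yaw 34.4 z [ 0. -0. -1.] F [ 0.1  0.5 -1.1] w 12.8 gf 60.0
```

```bash
python3 -m pendant '[[0,0,-0.4,0,0,0],[0,0,-0.8,0,0,0],[0,0,-1.2,0,0,0],[0,0,-1.55,0,0,0],[0,0,-1.6,0,0,0],[0,0,-1.6,0,0,0]]'; python3 -c "
from h import *
state()"
```

```text
t: 20.38
position: [617.0, -207.2, 55.0]
tool_rot: [1.465, 2.778, -0.0]
force: [-2.1, 1.6, 8.9]
grip_width: 12.4
grasp_force: 61.4
t 20.375 pos [ 617.  -207.2   55. ] closing-axis yaw 34.4 z [ 0.001 -0.    -1.   ] F [-2.1  1.6  8.9] w 12.4 gf 61.4
```

```bash
python3 -m pendant '[[-0.03,0,0,0,0,-8],[-0.06,-0.02,0,0,0,-16],[-0.1,-0.03,0,0,0,-24],[-0.14,-0.03,0,0,0,-32],[-0.18,-0.03,0,0,0,-40],[-0.21,-0.02,0,0,0,-48],[-0.24,-0.01,0,0,0,-56],[-0.27,0,0,0,0,-64],[-0.28,0,0,0,0,-69],[-0.28,0,0,0,0,-72],[-0.28,0,0,0,0,-72]]'; python3 -m pendant '[[0,0,0.3,0,0,0],[0,0,0.6,0,0,0],[0,0,0.75,0,0,0],[0,0,0.75,0,0,0]]'; python3 -c "
from h import *
state();print(ctrl.observe()['ft_torque'])"
```

```text
t: 21.75
position: [614.6, -207.6, 55.4]
tool_rot: [2.817, 1.386, 0.002]
force: [-1.2, 0.8, 8.2]
grip_width: 12.8
grasp_force: 61.4
t: 22.25
position: [614.3, -207.4, 61.9]
tool_rot: [2.817, 1.386, 0.002]
force: [1.0, -0.5, 4.1]
grip_width: 12.8
grasp_force: 60.9
t 22.25 pos [ 614.3 -207.4   61.9] closing-axis yaw -37.6 z [ 0.002 -0.001 -1.   ] F [ 1.  -0.5  4.1] w 12.8 gf 60.9
[-0.15246346 -0.33792467  0.00406539]
```

```bash
python3 -m pendant '[[0,0,0,0,0,0],[0,0,0,0,0,0],[0,0,0,0,0,0]]' 0.32;python3 -m pendant '[[0,0,2,0,0,0],[0,0,6,0,0,0],[-1,1,11,0,0,0],[-4,6,12,0,0,0],[-8,12,12,0,0,0]]' 0.5; python3 - <<'E'
from h import *
state();print(ctrl.observe()['joints'])
a=ctrl.get_image('side');b=ctrl.get_image('top')
cv2.imwrite('pics/s6.png',a);cv2.imwrite('pics/t6.png',b)
f=lambda i,x,y,w,h,k:cv2.resize(i[y:y+h,x:x+w],None,fx=k,fy=k,interpolation=cv2.INTER_CUBIC)
cv2.imwrite('pics/m6.png',np.hstack([f(b,227,261,32,32,10),f(b,365,165,100,80,4)]))
for x in blobs(((b.max(2)<70)*255).astype(np.uint8),225,255,260,312): print('car',x,pl('top',x[0],x[1],45))
E
```

```text
t: 22.62
position: [612.9, -206.5, 60.4]
tool_rot: [-2.817, -1.386, 0.002]
force: [0.2, -0.8, -0.0]
grip_width: 27.6
grasp_force: 0.0
t: 23.25
position: [539.7, -94.6, 184.8]
tool_rot: [2.816, 1.384, 0.006]
force: [0.8, 0.7, 0.5]
grip_width: 43.2
grasp_force: 0.0
t 23.25 pos [539.7 -94.6 184.8] closing-axis yaw -37.7 z [ 0.005 -0.002 -1.   ] F [0.8 0.7 0.5] w 43.2 gf 0.0
[-3.80686656e-01  5.10554997e-02  1.86301714e+00  2.86249973e-04
  1.22192679e+00  2.76657354e-01]
car (242.8, 276.7, 146.0, ((242.5, 276.5), (13.0, 15.0), 90.0)) [445.4 195.5  45. ]
```

View pics/m6.png

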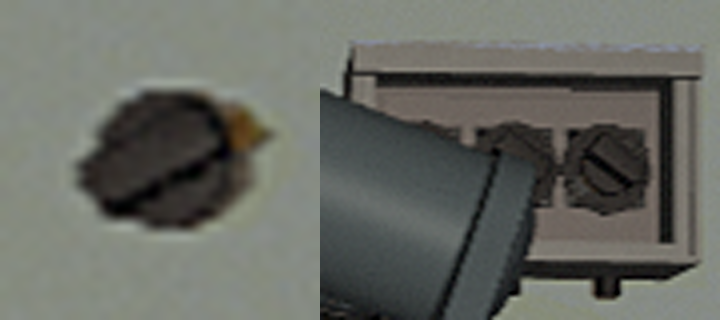

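```bash
python3 -m pendant '[[-1.5,4.5,0,0,0,9],[-3,9,0,0,0,18],[-4.5,13.5,0,0,0,27],[-6,18,-2,0,0,36],[-7.5,22.5,-5,0,0,45],[-9,27,-7,0,0,54],[-9.5,29.2,-9,0,0,63],[-9.5,29.2,-11,0,0,66],[-9.5,29.2,-13,0,0,66],[-9.5,29.2,-14.6,0,0,66],[-9.5,29.2,-15.2,0,0,66],[-9.5,29.2,-15.3,0,0,66],[-9.5,29.2,-15.3,0,0,66]]' && python3 -m pendant '[[0,0,0,0,0,0],[0,0,0,0,0,0],[0,0,0,0,0,0],[0,0,0,0,0,0],[0,0,0,0,0,0]]' 0; python3 -c "
from h import *
state();print(ctrl.observe()['joints'])"
```

```text
t: 24.98
position: [444.6, 197.1, 28.9]
tool_rot: [1.608, 2.698, 0.001]
force: [-0.4, 0.4, -0.3]
grip_width: 42.5
grasp_force: 0.0
t: 25.6
position: [445.7, 197.4, 29.7]
tool_rot: [1.607, 2.696, 0.004]
force: [1.3, 1.5, 6.4]
grip_width: 12.6
grasp_force: 59.6
t 25.6 pos [445.7 197.4  29.7] closing-axis yaw 28.4 z [ 0.003  0.001 -1.   ] F [1.3 1.5 6.4] w 12.6 gf 59.6
[ 1.83788185e-01  1.61469540e-01  2.07655990e+00  8.35366854e-05
  9.00018064e-01 -3.11892275e-01]
```

```bash
python3 -m pendant '[[0,0,1,0,0,0],[0,0,4,0,0,0],[0,0,8,0,0,0],[1,-2,12,0,0,0],[3,-6,13,0,0,2],[5,-10.5,13,0,0,4],[7,-15,13,0,0,6],[9.5,-20,13,0,0,6],[12,-25,13,0,0,6],[15,-30,13,0,0,6],[17,-34.7,12,0,0,6],[17,-34.7,9,0,0,6],[17,-34.7,6,0,0,6],[17,-34.7,5,0,0,6],[17,-34.7,5,0,0,6]]'; python3 -c "
from h import *
state()"
```

```text
t: 27.48
position: [613.4, -149.5, 77.8]
tool_rot: [-1.464, -2.777, 0.0]
force: [0.3, 0.1, -1.7]
grip_width: 13.1
grasp_force: 58.6
t 27.475 pos [ 613.4 -149.5   77.8] closing-axis yaw 34.4 z [-0.002  0.001 -1.   ] F [ 0.3  0.1 -1.7] w 13.1 gf 58.6
```

```bash
python3 -m pendant '[[0.2,0,-0.2,0,0,0],[0.2,0,-0.4,0,0,0],[0.2,0,-0.6,0,0,0],[0.2,0,-0.8,0,0,0],[0.2,0,-0.9,0,0,0],[0.2,0,-0.9,0,0,0]]'; python3 -c "
from h import *
state()"
```

```text
t: 28.22
position: [616.7, -150.2, 69.6]
tool_rot: [1.465, 2.777, 0.001]
force: [2.8, 0.0, -0.4]
grip_width: 12.8
grasp_force: 58.8
t 28.225 pos [ 616.7 -150.2   69.6] closing-axis yaw 34.4 z [ 0.002 -0.    -1.   ] F [ 2.8  0.  -0.4] w 12.8 gf 58.8
```

```bash
python3 -m pendant '[[0,0,-0.4,0,0,0],[0,0,-0.8,0,0,0],[0,0,-1.2,0,0,0],[0,0,-1.6,0,0,0],[0,0,-1.7,0,0,0],[0,0,-1.7,0,0,0]]'; python3 -c "
from h import *
state()"
```

```text
t: 28.98
position: [616.9, -150.3, 53.7]
tool_rot: [1.464, 2.777, 0.0]
force: [0.5, 0.9, 7.5]
grip_width: 12.5
grasp_force: 60.3
t 28.975 pos [ 616.9 -150.3   53.7] closing-axis yaw 34.4 z [ 0.002 -0.001 -1.   ] F [0.5 0.9 7.5] w 12.5 gf 60.3
```

```bash
python3 -m pendant '[[0,0,-0.1,0,0,-8],[0,0,-0.1,0,0,-16],[-0.03,0,-0.1,0,0,-24],[-0.05,0,-0.1,0,0,-32],[-0.05,0,-0.1,0,0,-40],[-0.07,0,-0.1,0,0,-48],[-0.1,0,-0.1,0,0,-56],[-0.1,0,-0.1,0,0,-64],[-0.1,0,-0.1,0,0,-69],[-0.1,0,-0.1,0,0,-72],[-0.1,0,-0.1,0,0,-72]]'; python3 -m pendant '[[0,0,0.3,0,0,0],[0,0,0.6,0,0,0],[0,0,0.85,0,0,0],[0,0,0.85,0,0,0]]'; python3 -m pendant '[[0,0,0,0,0,0],[0,0,0,0,0,0],[0,0,0,0,0,0]]' 0.32;python3 -m pendant '[[0,0,2,0,0,0],[0,0,6,0,0,0],[-1,1,11,0,0,0],[-4,6,12,0,0,0],[-8,12,12,0,0,0],[-12,18,12,0,0,0],[-12,24,12,0,0,0],[-12,24,12,0,0,0]]' 0.6; python3 - <<'E'
from h import *
state();print(ctrl.observe()['joints'])
a=ctrl.get_image('side');b=ctrl.get_image('top')
cv2.imwrite('pics/s7.png',a);cv2.imwrite('pics/t7.png',b)
f=lambda i,x,y,w,h,k:cv2.resize(i[y:y+h,x:x+w],None,fx=k,fy=k,interpolation=cv2.INTER_CUBIC)
cv2.imwrite('pics/m7.png',np.hstack([f(a,310,140,110,110,3.6),f(b,365,165,100,99,4)]))
hs=cv2.cvtColor(b,cv2.COLOR_BGR2HSV)
for x in blobs(((b.max(2)<70)*255).astype(np.uint8),225,190,275,225): print('hand',x[:3],x[3],pl('top',x[0],x[1],29))
cov=((hs[...,0]>100)&(hs[...,0]<125)&(hs[...,1]>18)&(hs[...,2]>120))*np.uint8(255)
for x in blobs(cov,190,160,310,255,200): print('cover',x[:3],x[3],pl('top',*x[3][0],5))
E
```

```text
t: 30.35
position: [615.6, -150.3, 52.6]
tool_rot: [2.818, 1.386, 0.001]
force: [-1.4, 0.6, 8.6]
grip_width: 12.7
grasp_force: 60.2
t: 30.85
position: [615.5, -150.3, 60.2]
tool_rot: [2.818, 1.386, 0.001]
force: [2.6, -0.5, 3.9]
grip_width: 12.5
grasp_force: 59.5
t: 31.22
position: [614.5, -149.7, 59.4]
tool_rot: [-2.818, -1.387, 0.001]
force: [-0.9, 0.9, 3.4]
grip_width: 27.2
grasp_force: 2.0
t: 32.22
position: [493.7, 92.8, 180.4]
tool_rot: [-2.816, -1.393, -0.0]
force: [0.6, -0.9, -0.2]
grip_width: 51.4
grasp_force: 0.0
t 32.225 pos [493.7  92.8 180.4] closing-axis yaw -37.4 z [ 0.  0. -1.] F [ 0.6 -0.9 -0.2] w 51.4 gf 0.0
[-4.04533364e-02 -5.15916323e-02  1.97417819e+00  2.08320037e-04
  1.21880604e+00  6.11807842e-01]
hand (253.2, 219.4, 197.5) ((253.20648193359375, 220.58985900878906), (41.86418151855469, 9.619625091552734), 6.170175075531006) [584.5 175.8  29. ]
hand (248.1, 206.2, 140.0) ((248.0228271484375, 206.18020629882812), (26.2901611328125, 6.483481407165527), 4.085616588592529) [616.7 188.8  29. ]
cover (246.4, 202.5, 2369.5) ((248.46905517578125, 206.96463012695312), (74.23521423339844, 43.769500732421875), 3.8140745162963867) [618.6 191.8   5. ]
```

View pics/m7.png

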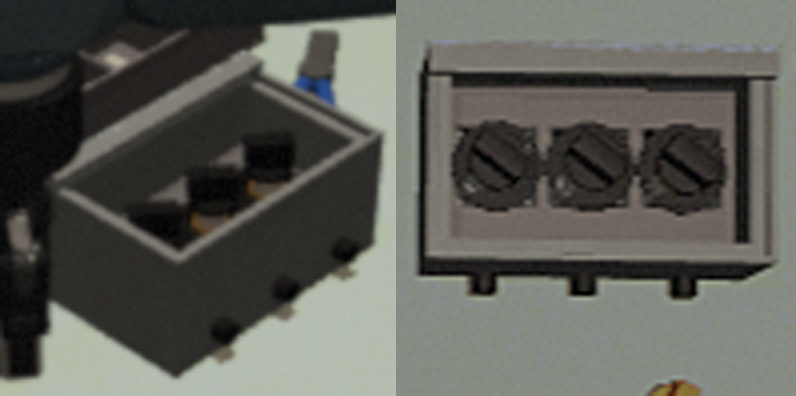

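```bash
python3 -m pendant '[[2.5,2,0,0,0,7],[5,4,0,0,0,14],[7.5,6,0,0,0,21],[10,8,-2,0,0,28],[12.4,10,-5,0,0,33.5],[12.4,10,-9,0,0,33.5],[12.4,10,-13,0,0,33.5],[12.4,10,-16,0,0,33.5],[12.4,10,-17,0,0,33.5],[12.4,10,-17.2,0,0,33.5],[12.4,10,-17.2,0,0,33.5]]' 0.55; python3 - <<'E'
from h import *
state()
print('near',pl('top',412,230.0,94),'far lip top outer',pl('top',412,175.7,103),'lip inner',pl('top',412,183.2,103))
print('ends', pl('top',370.2,205,94),pl('top',460,205,94))
E
```

```text
t: 33.7
position: [620.3, 189.7, 9.3]
tool_rot: [2.299, 2.139, 0.003]
force: [-0.5, 0.3, 0.3]
grip_width: 46.8
grasp_force: 0.0
t 33.7 pos [620.3 189.7   9.3] closing-axis yaw -4.1 z [ 0.003  0.    -1.   ] F [-0.5  0.3  0.3] w 46.8 gf 0.0
near [ 552.6 -197.6   94. ] far lip top outer [ 676.4 -197.5  103. ] lip inner [ 659.  -197.3  103. ]
ends [ 609.9 -102.6   94. ] [ 610.5 -307.4   94. ]
```

```bash
python3 -m pendant '[[0,0,-0.1,0,0,0],[0,0,-0.1,0,0,0],[0,0,-0.1,0,0,0],[0,0,-0.1,0,0,0],[0,0,-0.1,0,0,0]]' 0; python3 -m pendant '[[0,0,1,0,0,0],[0,0,4,0,0,0],[0,0,8,0,0,0],[0,0,8,0,0,0]]'; python3 - <<'E'
from h import *
for i in range(4):
    b=ctrl.get_image('top'); state()
cv2.imwrite('pics/t8.png',b); a=ctrl.get_image('side');cv2.imwrite('pics/s8.png',a)
f=lambda i,x,y,w,h,k:cv2.resize(i[y:y+h,x:x+w],None,fx=k,fy=k,interpolation=cv2.INTER_CUBIC)
cv2.imwrite('pics/m8.png',np.hstack([f(a,160,200,160,150,2.4),f(b,170,130,160,150,2.4)]))
E
```

```text
t: 34.33
position: [619.8, 190.2, 7.9]
tool_rot: [2.299, 2.14, 0.002]
force: [-2.0, -0.0, 4.7]
grip_width: 12.5
grasp_force: 62.4
t: 34.83
position: [621.3, 190.4, 90.4]
tool_rot: [2.296, 2.138, 0.009]
force: [0.8, 0.8, -2.6]
grip_width: 12.5
grasp_force: 61.3
t 34.875 pos [619.5 190.1  87.7] closing-axis yaw -4.1 z [ 0.002  0.    -1.   ] F [-0.5 -0.7 -3.4] w 12.4 gf 61.3
t 34.925 pos [618.2 190.   85.8] closing-axis yaw -4.1 z [-0.002 -0.    -1.   ] F [-0.3  0.3 -4.1] w 12.9 gf 61.3
t 34.975 pos [617.4 189.9  84.7] closing-axis yaw -4.1 z [-0.004 -0.    -1.   ] F [ 0.8  0.6 -4.3] w 12.9 gf 61.3
t 35.025 pos [617.2 189.8  84.3] closing-axis yaw -4.1 z [-0.004 -0.001 -1.   ] F [-0.3  0.1 -3.6] w 12.3 gf 61.3
```

View pics/m8.png

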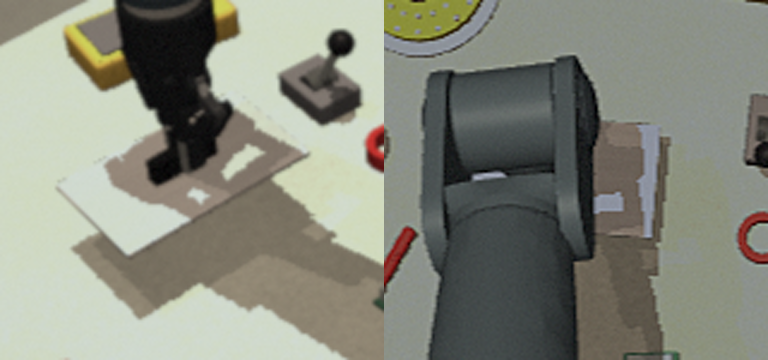

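```bash
python3 -m pendant '[[0,0,3,0,0,0],[0,0,7.5,0,0,1],[0,-2,7.5,0,0,2],[0,-6,7.5,0,0,3.4],[0,-10,7.5,0,0,3.4],[-0.5,-15,7.5,0,0,3.4],[-0.5,-20,7.5,0,0,3.4],[-1,-25,7.5,0,0,3.4],[-1,-30,7.5,0,0,3.4],[-1.5,-35,7.5,0,0,3.4],[-1.5,-38,7.5,0,0,3.4],[-1.5,-39.8,7.5,0,0,3.4],[-1.5,-39.8,7.5,0,0,3.4],[-1.5,-39.8,7.5,0,0,3.4],[-1.5,-39.8,7.5,0,0,3.4],[-1.5,-39.8,7.5,0,0,3.4]]'; python3 -m pendant '[[0,0,0,0,6,0],[0,0,0,0,12,0],[0,0,0,0,12,0],[0,0,0,0,12,0],[0,0,0,0,12,0]]'; python3 - <<'E'
from h import *
state()
b=ctrl.get_image('top')
cv2.imwrite('pics/t9.png',b); a=ctrl.get_image('side');cv2.imwrite('pics/s9.png',a)
f=lambda i,x,y,w,h,k:cv2.resize(i[y:y+h,x:x+w],None,fx=k,fy=k,interpolation=cv2.INTER_CUBIC)
cv2.imwrite('pics/m9.png',np.hstack([f(a,280,60,160,200,2.4),f(b,340,120,160,200,2.4)]))
E
```

```text
t: 37.08
position: [604.2, -207.1, 161.9]
tool_rot: [-2.234, -2.209, -0.0]
force: [0.2, -0.4, -3.5]
grip_width: 13.2
grasp_force: 61.1
t: 37.7
position: [603.7, -207.9, 162.0]
tool_rot: [-2.125, -2.099, 0.222]
force: [-0.4, -0.4, -3.3]
grip_width: 12.7
grasp_force: 61.1
t 37.7 pos [ 603.7 -207.9  162. ] closing-axis yaw -0.7 z [-0.207  0.    -0.978] F [-0.4 -0.4 -3.3] w 12.7 gf 61.1
```

View pics/m9.png

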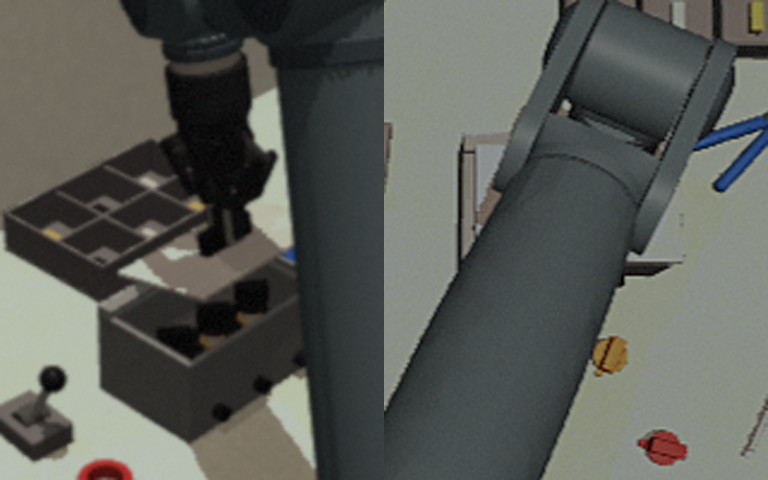

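```bash
python3 - <<'E'
from h import *
im=cv2.imread('pics/t9.png')
g=cv2.cvtColor(im,cv2.COLOR_BGR2GRAY).astype(int)
for r in(183,186,190): print(r,g[r,368:392].tolist())
for r in(215,220,225): print(r,g[r,448:472].tolist())
for u,v,z in((378,183,155),(378,190,158),(464.6,220,172),(464.6,227,175)): print(pl('top',u,v,z))
E
```

```text
183 [142, 148, 117, 43, 24, 44, 45, 42, 40, 43, 114, 148, 141, 141, 142, 143, 143, 143, 144, 142, 147, 118, 71, 77]
186 [141, 150, 112, 25, 31, 100, 123, 115, 125, 92, 111, 147, 143, 142, 142, 144, 141, 143, 143, 146, 118, 67, 72, 71]
190 [142, 149, 113, 14, 54, 109, 119, 118, 129, 96, 110, 147, 141, 143, 141, 141, 141, 146, 138, 98, 62, 64, 66, 69]
215 [66, 68, 67, 64, 68, 122, 149, 143, 140, 141, 141, 138, 142, 141, 140, 137, 139, 142, 138, 139, 138, 142, 139, 139]
220 [54, 52, 89, 134, 145, 143, 144, 142, 138, 141, 142, 142, 141, 143, 141, 141, 139, 141, 140, 138, 141, 139, 137, 141]
225 [123, 148, 141, 142, 141, 140, 140, 140, 143, 138, 141, 142, 142, 140, 139, 141, 144, 141, 140, 140, 142, 141, 142, 140]
[ 648.7 -115.8  155. ]
[ 632.6 -115.5  158. ]
[ 565.4 -298.7  172. ]
[ 550.  -297.8  175. ]
```

```bash
python3 -m pendant '[[-0.3,0,-1.5,0,0,0],[-0.6,0,-3,0,0,0],[-0.6,0,-4,0,0,0],[-0.6,0,-4.8,0,0,0],[-0.6,0,-5.2,0,0,0],[-0.6,0,-5.2,0,0,0],[-0.6,0,-5.2,0,0,0],[-0.6,0,-5.2,0,0,0]]'; python3 - <<'E'
from h import *
state()
E
```

```text
t: 38.8
position: [598.3, -208.1, 110.3]
tool_rot: [-2.125, -2.099, 0.223]
force: [0.2, -0.6, -3.0]
grip_width: 12.6
grasp_force: 61.1
t 38.8 pos [ 598.3 -208.1  110.3] closing-axis yaw -0.7 z [-0.207 -0.    -0.978] F [ 0.2 -0.6 -3. ] w 12.6 gf 61.1
```

```bash
python3 -m pendant '[[0.3,0,-0.12,0,0,0],[0.6,0,-0.12,0,0,0],[0.9,0,-0.12,0,0,0],[1.2,0,-0.12,0,0,0],[1.5,0,-0.12,0,0,0],[1.7,0,-0.12,0,0,0],[1.9,0,-0.12,0,0,0],[1.9,0,-0.12,0,0,0],[1.9,0,-0.12,0,0,0]]'; python3 - <<'E'
from h import *
state()
E
```

```text
t: 39.92
position: [617.0, -208.0, 108.6]
tool_rot: [-2.124, -2.099, 0.223]
force: [-0.4, 0.4, -3.1]
grip_width: 12.6
grasp_force: 61.1
t 39.925 pos [ 617.  -208.   108.6] closing-axis yaw -0.7 z [-0.208  0.    -0.978] F [-0.4  0.4 -3.1] w 12.6 gf 61.1
```

```bash
python3 -m pendant '[[0,0,-0.15,0,-2,0],[-0.02,0,-0.35,0,-4,0],[-0.08,0,-0.55,0,-6,0],[-0.14,0,-0.75,0,-8,0],[-0.18,0,-0.95,0,-10,0],[-0.21,0,-1.1,0,-11.5,0],[-0.21,0,-1.15,0,-12,0],[-0.21,0,-1.15,0,-12,0],[-0.21,0,-1.15,0,-12,0]]'; python3 - <<'E'
from h import *
state()
E
```

```text
t: 41.05
position: [615.1, -208.0, 97.2]
tool_rot: [2.235, 2.208, -0.0]
force: [-0.5, 0.6, -3.4]
grip_width: 12.9
grasp_force: 61.1
t 41.05 pos [ 615.1 -208.    97.2] closing-axis yaw -0.7 z [ 0. -0. -1.] F [-0.5  0.6 -3.4] w 12.9 gf 61.1
```

```bash
python3 -m pendant '[[0,0,-0.05,0,0,0],[0,0,-0.1,0,0,0],[0,0,-0.15,0,0,0],[0,0,-0.2,0,0,0],[0,0,-0.2,0,0,0],[0,0,-0.2,0,0,0]]'; python3 - <<'E'
from h import *
state();print(ctrl.observe()['ft_torque'])
E
```

```text
t: 41.8
position: [615.0, -207.9, 95.9]
tool_rot: [2.235, 2.208, 0.0]
force: [-4.6, 2.0, 5.3]
grip_width: 12.5
grasp_force: 62.3
t 41.8 pos [ 615.  -207.9   95.9] closing-axis yaw -0.7 z [ 0. -0. -1.] F [-4.6  2.   5.3] w 12.5 gf 62.3
[ 0.32041331  0.61669453 -0.0178731 ]
```

```bash
python3 -m pendant '[[0,0,0.05,0,0,0],[0,0,0.05,0,0,0],[0,0,0.05,0,0,0]]' 0.4;python3 -m pendant '[[0,0,1,0,0,0],[0,0,3,0,0,0],[0,0,7,0,0,0],[-3,4,9,0,0,0],[-5,9,9,0,0,0],[-7,14,9,0,0,0],[-7,18,8,0,0,0],[-7,20,5,0,0,0],[-7,20,2,0,0,0],[-7,20,2,0,0,0],[-7,20,2,0,0,0]]' -;python3 - <<'E'
from h import *
state()
b=ctrl.get_image('top')
cv2.imwrite('pics/t10.png',b); a=ctrl.get_image('side');cv2.imwrite('pics/s10.png',a)
f=lambda i,x,y,w,h,k:cv2.resize(i[y:y+h,x:x+w],None,fx=k,fy=k,interpolation=cv2.INTER_CUBIC)
cv2.imwrite('pics/m10.png',np.hstack([f(a,290,130,140,130,2.8),f(b,320,140,140,130,2.8)]))
E
```

```text
t: 42.18
position: [615.0, -208.1, 95.4]
tool_rot: [2.235, 2.207, 0.0]
force: [0.1, 0.5, 0.2]
grip_width: 34.6
grasp_force: 0.0
t: 43.55
position: [546.2, -8.4, 117.7]
tool_rot: [2.234, 2.206, 0.003]
force: [0.2, -0.8, 0.3]
grip_width: 34.0
grasp_force: 0.0
t 43.55 pos [546.2  -8.4 117.7] closing-axis yaw -0.7 z [ 0.003 -0.001 -1.   ] F [ 0.2 -0.8  0.3] w 34.0 gf 0.0
```

View pics/m10.png

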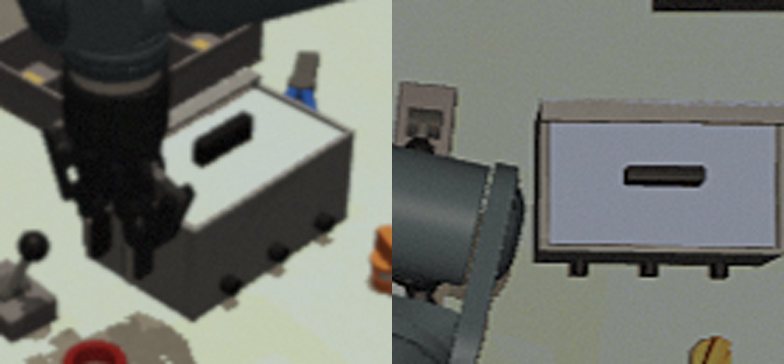

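```bash
python3 -m pendant '[[0,0,0,0,0,-10],[0,0,0,0,0,-20],[0,0,0,0,0,-30],[0,0,0,0,0,-40],[0,0,0,0,0,-50],[0,0,0,0,0,-60],[0,0,0,0,0,-70],[0,0,0,0,0,-80],[0,0,-1,0,0,-89],[0,0,-3,0,0,-89],[0,0,-3,0,0,-89]]' 0;python3 -m pendant '[[2,0,0,0,0,0],[4,0,0,0,0,0],[5,0,0,0,0,0],[6,0,0,0,0,0],[7,0,0,0,0,0],[8,-0.1,0,0,0,0],[9,-0.2,0,0,0,0],[10,-0.3,0,0,0,0],[11,-0.4,0,0,0,0],[12,-0.5,0,0,0,0],[13,-0.6,0,0,0,0],[13.8,-0.6,0,0,0,0],[14.2,-0.6,0,0,0,0],[14.5,-0.6,0,0,0,0],[14.5,-0.6,0,0,0,0]]';python3 -c "
from h import *
state()"
```

```text
t: 45.02
position: [544.5, -8.1, 85.4]
tool_rot: [-3.141, -0.007, 0.002]
force: [-0.9, -0.3, -0.1]
grip_width: 0.2
grasp_force: 0.0
t: 46.9
position: [688.6, -13.9, 85.3]
tool_rot: [-3.142, -0.009, 0.006]
force: [-5.3, -0.3, 1.7]
grip_width: -0.1
grasp_force: 2.9
t 46.9 pos [688.6 -13.9  85.3] closing-axis yaw -89.7 z [-0.004  0.    -1.   ] F [-5.3 -0.3  1.7] w -0.1 gf 2.9
```

```bash
python3 -m pendant '[[0.2,0,0,0,0,0],[0.4,0,0,0,0,0],[0.4,0,0,0,0,0]]';python3 -m pendant '[[-2,0,0,0,0,0],[-6,0,0,0,0,0],[-6,0,5,0,0,0],[-10,0,10,0,0,0],[-16,0,12,0,0,0],[-22,0,12,0,0,0],[-22,0,12,0,0,0],[-22,0,12,0,0,0],[-22,0,12,0,0,0]]';python3 - <<'E'
from h import *
state()
b=ctrl.get_image('top')
cv2.imwrite('pics/t11.png',b); a=ctrl.get_image('side');cv2.imwrite('pics/s11.png',a)
f=lambda i,x,y,w,h,k:cv2.resize(i[y:y+h,x:x+w],None,fx=k,fy=k,interpolation=cv2.INTER_CUBIC)
cv2.imwrite('pics/m11.png',np.hstack([f(a,200,100,240,260,1.65),f(b,220,130,260,260,1.65)]))
for x in blobs(((b.max(2)<50)*255).astype(np.uint8),318,150,345,175): print('t',x[:3],pl('top',x[0],x[1],92))
E
```

```text
t: 47.28
position: [689.1, -13.9, 85.0]
tool_rot: [-3.141, -0.01, 0.022]
force: [-19.3, -1.0, 12.1]
grip_width: -0.1
grasp_force: 10.2
t: 48.4
position: [475.4, -14.3, 206.4]
tool_rot: [3.141, 0.008, 0.002]
force: [0.4, 0.0, -0.4]
grip_width: 0.1
grasp_force: 0.0
t 48.4 pos [475.4 -14.3 206.4] closing-axis yaw -89.7 z [ 0.002 -0.    -1.   ] F [ 0.4  0.  -0.4] w 0.1 gf 0.0
t (332.5, 161.9, 74.0) [711.  -15.7  92. ]
```

View pics/m11.png

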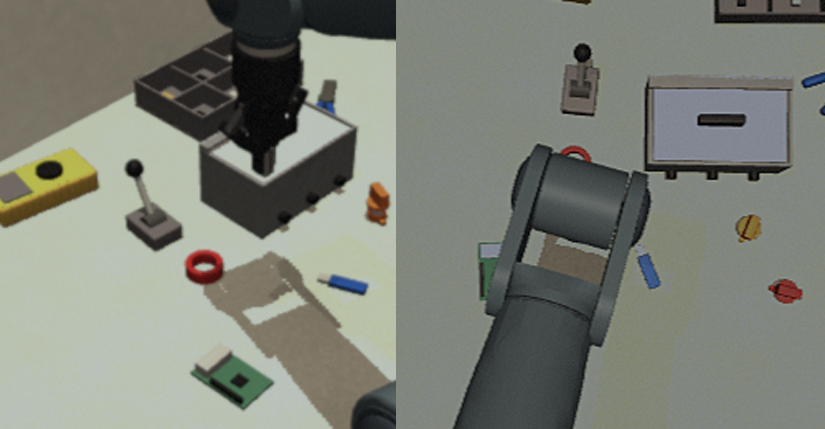

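The lever is back on, with the ball at (332.5, 161.9) as at the start. The cover is flat in the box and the other items have not moved, so I'm handing in.

```bash
python3 -c "
from plant import ctrl
print(ctrl.finish_job())"
```

```text
the job is handed in; nothing more can be done
None
```

I handed the job in at about 48 s: isolator off, all three carriers twisted and released in their notches, cover flat on its seat with its far edge under the lip, then isolator on again; the final pictures and forces agree, but no verdict came back.

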